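Change the dust extraction over from one bench port to the other

TASK

Change the dust extraction over: first open the gate that is shut, and only then shut the one that is open, so that the fan always has an open port. To move a shutter, hold its black thumb rest pressed down and slide it until you feel the end stop, then let the rest spring up so that it latches there; do not force anything, and leave the bottle, the offcut and the tape measure alone.

Things in the scene. Friction and masses are not known exactly. Their poses are not given: they have to be found in the camera images.
- gate_a: dust gate whose port is shut at the start: fixed grey block 240 x 116 mm, dark deck 40 mm high. Origin: middle of its underside; x along the shutter's path. Port: 60 mm round hole in the deck, middle at local x = -70 mm, y = 0. Guides on the deck: a plain one at y = -52 to -40 mm (top 48 mm high), a covered latch channel at y = +38 to +58 mm (top 64 mm high).
- slide_a (a joint): travel (m) of this gate's flat bare-metal shutter, 80 x 74 x 4 mm. About 0 = latched as at the start; grows as it moves away from the port (local +x), uncovering it. The end stop lies somewhere between 0.070 and 0.090, hidden in the channel and different each time: it must be felt. Drag 2 to 4 N.
- catch_a (a joint): how far the thumb rest is pressed (m): 0 = up, 0.009 = bottomed; spring 4 N at the top, 8.5 N at the bottom. Up, its tooth locks the shutter (20 mm of play at most). Pressed over 0.0055 it clears the latch bar and the shutter slides. Let go too early it stays half down (0.005) under the bar; let go within 2 mm of the end stop it springs up (below 0.001) and latches.
- rest_a (a point): middle of the floor of the black thumb rest riding on the shutter, 70 mm to the gate's +x from the shutter's middle; floor 62 mm above the bench when up, 53 mm when bottomed. Floor 46 mm long (gate x) between two upright ribs, 44 mm wide (gate y), open at the sides; ribs 6 mm thick, 10 mm above the floor. Axes as the gate's.
- gate_b: dust gate whose port is open at the start: fixed grey block 240 x 116 mm, dark deck 40 mm high. Origin: middle of its underside; x along the shutter's path. Port: 60 mm round hole in the deck, middle at local x = -70 mm, y = 0. Guides on the deck: a plain one at y = -52 to -40 mm (top 48 mm high), a covered latch channel at y = +38 to +58 mm (top 64 mm high).
- slide_b (a joint): travel (m) of this gate's flat bare-metal shutter, 80 x 74 x 4 mm. About 0 = latched as at the start; grows as it moves onto the port (local -x), covering it. The end stop lies somewhere between 0.070 and 0.090, hidden in the channel and different each time: it must be felt. Drag 2 to 4 N.
- catch_b (a joint): how far the thumb rest is pressed (m): 0 = up, 0.009 = bottomed; spring 4 N at the top, 8.5 N at the bottom. Up, its tooth locks the shutter (20 mm of play at most). Pressed over 0.0055 it clears the latch bar and the shutter slides. Let go too early it stays half down (0.005) under the bar; let go within 2 mm of the end stop it springs up (below 0.001) and latches.
- rest_b (a point): middle of the floor of the black thumb rest riding on the shutter, 70 mm to the gate's +x from the shutter's middle; floor 62 mm above the bench when up, 53 mm when bottomed. Floor 46 mm long (gate x) between two upright ribs, 44 mm wide (gate y), open at the sides; ribs 6 mm thick, 10 mm above the floor. Axes as the gate's.
- glue: white glue bottle, 56 mm wide, 150 mm tall, loose; origin in the middle of its underside; leave alone
- offcut: timber offcut 60 x 130 x 45 mm, loose; origin in the middle of its underside; leave alone
- tape: black tape measure 75 x 38 x 70 mm, loose; origin in the middle of its underside; leave alone

How it is judged (in metres and radians):
On the way, in this order (a step that is already met when the one before it is completed fails the run):
1. the shut gate is slid open to its end stop and latched there, while the other is still open (value of joint slide_a above 0.06 m and value of joint catch_a below 0.0025 m and value of joint slide_b below 0.03 m), for 0.2 s.
2. the other gate is slid shut to its end stop and latched there (value of joint each of slide_a, slide_b above 0.06 m and value of joint each of catch_a, catch_b below 0.0025 m), for 0.2 s.
At the end, for the whole second after the job is handed in: Both shutters are latched at their end stops and at rest: each slide joint above 0.06 m with its thumb rest sprung up (catch joint below 0.0025 m, possible there only in the end notch), so gate a is open and gate b is shut; bottle, offcut and tape measure within 30 mm of where they stood (all of step 2 and velocity of joint each of slide_a, slide_b below 0.005 m/s and distance of each of glue, offcut, tape from where it was at the start of the episode below 0.03 m); the robot touches nothing.
It fails at once if the open gate is moved towards shut (more than 30 mm) before the other is open (value of joint slide_b above 0.03 m and value of joint slide_a below 0.06 m).
It fails at once if a gate is forced: the robot pushes or presses on it with more than 60 N (contact force between any of gate_a, gate_b and the arm above 60 N or contact force between any of gate_a, gate_b and the fingers above 60 N).
It fails at once if the bottle, the offcut or the tape measure is moved more than 30 mm (distance of any of glue, offcut, tape from where it was at the start of the episode above 0.03 m).
It also fails if it takes over 51 s, if anything falls off the work surface, if the arm or the gripper's body presses on something with over 40 N, if the wrist force passes 120 N, or if a joint passes its speed limit or range.

ROBOT

A 6-joint arm with a two-finger parallel gripper is mounted at the origin on the work surface. World frame = base frame: x ahead of the robot, y to its left, z up, the work surface at z = 0. Lengths are in mm, angles in rad, forces in N, time in s.
With the tool pointing down it reaches from about 275 to 750 mm from the base axis. Payload 10.2 kg.
Tool frame: the origin (TCP) lies midway between the tips of the shut fingers; the grasp point (between the pads) lies 19 mm behind it; z points along the fingers, y is the line along which they close (so a half turn about z gives the same grasp; the last joint's range is limited). The gripper opens to 85 mm and grips with 20 to 120 N. Pads are 22 mm wide; open, the fingers measure 114 mm over their backs; the gripper's body (76 mm by 85 mm) begins 54 mm behind the grasp point. The pads swing forward as they close: fully open they stand 13 mm farther back than shut.
Start: joints at [1.127, 0.313, 1.498, -0, 1.331, -0.223], TCP at [114.993, 512.258, 231.294] pointing down, gripper open.
Joint ranges: [-2.94, 2.94], [-0.97, 2.17], [0.19, 2.56], [-1.23, 4.37], [0.02, 3.11], [-2.88, 2.88]. Speed limits (rad/s): [2.39, 2.39, 3.01, 3.14, 3.14, 3.14].

INTERFACE

Orientations are given as a unit quaternion [w, x, y, z].
In Python, from rig import ctrl gives the robot as it stands.
- The arm moves only by the tool arm_command, never from a script. Its argument "increments" is a list of rows, each an object with "dr": the turn, a rotation vector about the tool's x, y, z in units of pi/4 rad (1.0 is pi/4 rad), a list of three; "offset": the shift along the tool's x, y, z in units of 120 mm (1.0 is 120 mm), a list of three; "hand": the opening, from -1 (shut) to 1 (fully open). A call has 1 to 8 rows; each row shifts and turns the commanded pose from where the row before left it, along the tool's axes as they then stand; what a row does not reach is not made up. A row lasts 1/10 s, in which the tool goes at most 50 mm and 8.59 degrees, less where a joint would pass 70% of its speed; a pose out of reach is approached as far as the arm can. A call with a number of a shift or a turn outside -1 to 1 is refused whole. A call with a gripper value outside its range is refused whole. The fingers move at their own pace and stop on an object; "grip_force" is the grip in N (left out, the last holds). Time passes only in rows, so rows that do not move let the fingers close. It gives the time, the measured TCP pose, the force, the opening and the grip force at its end, in the units of the state.
- ctrl.sense(): the state, without advancing time (a new reading comes with each control period).
- ctrl.capture(name): name is "scene" or "top"; returns the picture (400x640x3 uint8, red, green, blue); there is no depth.
- ctrl.camera_info(name): a dict with "K" (3x3 intrinsics, pixels), "dist" ([k1, k2, p1, p2, k3] as OpenCV has them; the pictures are not rectified), "R" (3x3) and "t" (3): a world point X has camera coordinates R X + t. Camera axes: x right, y down, z forward; pixel columns grow to the right and rows downward; lengths in mm; the calibration is good to about 2 mm. A picture is of the moment at which its call begins. camera_info takes no time and is no camera call.
- ctrl.finish_job(): hands the job in; it is judged then, once.
The state is a dict: "time_s": time; "joints": joint angles; "dq": joint speeds; "tau": joint torques, N m; "eef_pos": TCP position; "ee_rot": TCP orientation; "force": force on the tool from outside, world axes, zero at the start; "wrist_torque": the same for the moment, N m; "grip_width": opening from 0.0 (shut) to 1.0 (fully open); "grip_force": force on a finger pad.
Only numpy, scipy, OpenCV 4.12 (cv2) and the standard library are available. Lean on these libraries where they do the work, as an engineer would, in place of code of your own. Each camera call takes 0.05 s, during which the arm holds its last target. There are 200 camera calls.

## Working session

There is one attempt and no reset: what is moved stays moved. The work goes in short steps, Python scripts to look and compute and a tool call to move; the robot and the scene stay as the last step left them, time stands still between calls to the robot, and variables do not carry over. Pictures are saved under pics/ and viewed, at most 10 in all, crops included, and the job is handed in when it is done.

Besides the shell and the picture viewer there is one more tool, called after "Call:" as name(argument=value, ...), one argument or row to a line, values as JSON. arm_command: Moves the arm, as the interface text tells. Shifts and turns lie within -1 to 1; 1 stands for 120 mm of shift or pi/4 rad of turn. Its arguments: {"type":"object","properties":{"increments":{"type":"array"},"grip_force":{"type":"number"}},"required":["increments"]}

```bash
mkdir -p pics; python3 - <<'E'
from rig import ctrl
import cv2
for n in("scene","top"):
    cv2.imwrite(f"pics/{n}0.png",cv2.cvtColor(ctrl.capture(n),cv2.COLOR_RGB2BGR))
    c=ctrl.camera_info(n);print(n,c)
print(ctrl.sense())
E
```

```text
scene {'K': array([[365.42593516,   0.        , 314.93506945],
       [  0.        , 365.42593516, 199.75596862],
       [  0.        ,   0.        ,   1.        ]]), 'dist': array([-0.06992271,  0.        ,  0.        ,  0.        ,  0.        ]), 'R': array([[-0.82502197,  0.56507708,  0.00516132],
       [ 0.46501324,  0.68406015, -0.56198257],
       [-0.32109412, -0.46124788, -0.82713297]]), 't': array([ 494.31494069, -244.39412168, 1132.94900699])}
top {'K': array([[493.78827387,   0.        , 325.97409718],
       [  0.        , 493.78827387, 200.70596882],
       [  0.        ,   0.        ,   1.        ]]), 'dist': array([-0.09694496,  0.        ,  0.        ,  0.        ,  0.        ]), 'R': array([[ 0.00964424, -0.99991015,  0.00931038],
       [-0.98477658, -0.01111348, -0.17346926],
       [ 0.17355715, -0.00749567, -0.98479527]]), 't': array([  -6.8521734 ,  612.18535269, 1172.0111407 ])}
{'time_s': 0.1, 'joints': array([ 1.12661658e+00,  3.13380443e-01,  1.49832607e+00,  1.26704546e-06,
        1.33104650e+00, -2.23373394e-01]), 'dq': array([ 0.00112254, -0.00191981, -0.0012921 ,  0.00024276, -0.00019742,
       -0.00154334]), 'tau': array([ 3.49132177e-03, -4.12904441e+01, -2.60141623e+01, -1.29294008e-04,
        2.96422186e-03, -9.02402036e-06]), 'eef_pos': array([114.88089409, 512.04251585, 230.81246776]), 'ee_rot': array([-1.90655583e-04,  1.10179164e-01,  9.93911573e-01, -5.47957677e-04]), 'force': array([-0.39494857,  0.03149111,  0.87440964]), 'wrist_torque': array([ 0.04694583,  0.00966309, -0.01432561]), 'grip_force': 0.0, 'grip_width': 1.000817205495432}
```

View pics/top0.png

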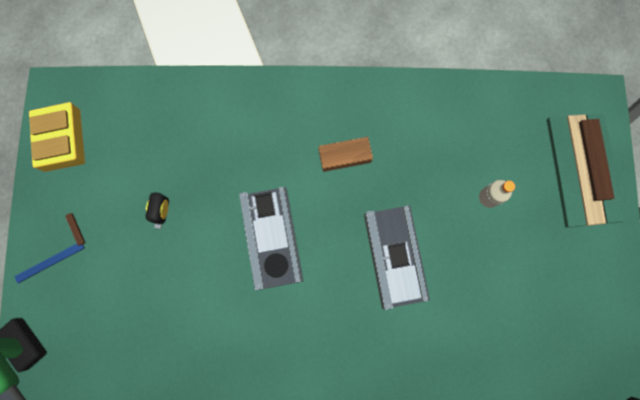

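View pics/scene0.png

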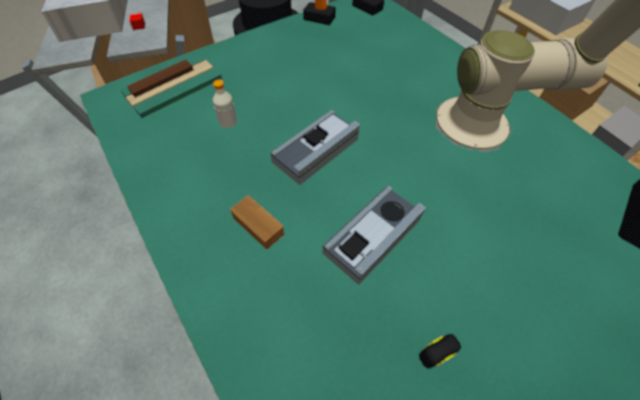

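The top view shows the shut gate a on the right, with its rest at (399,255). Gate b is on the left, with its rest at (263,205) and open port at (276,265). For both, gate +x points up the image.

```bash
cat > h.py <<'E'
from rig import ctrl
import cv2, numpy as np
def ray(cam,px,z):
    c=ctrl.camera_info(cam); p=cv2.undistortPoints(np.float64(px).reshape(-1,1,2),c["K"],c["dist"]).reshape(-1,2)
    d=np.c_[p,np.ones(len(p))]@c["R"]; o=-c["R"].T@c["t"]
    return o+d*((z-o[2])/d[:,2])[:,None]
E
python3 - <<'E'
from h import *
im=cv2.imread("pics/top0.png"); hsv=cv2.cvtColor(im,cv2.COLOR_BGR2HSV)
def comps(mask,z,cam,lo,hi,box):
    x0,y0,x1,y1=box; m=np.zeros_like(mask); m[y0:y1,x0:x1]=mask[y0:y1,x0:x1]
    for c in cv2.findContours(m,cv2.RETR_EXTERNAL,cv2.CHAIN_APPROX_NONE)[0]:
        if not lo<cv2.contourArea(c)<hi: continue
        P=ray(cam,c.reshape(-1,2),z)[:,:2].astype(np.float32); r=cv2.minAreaRect(P)
        M=cv2.moments(c); print(cam,(M['m10']/M['m00'],M['m01']/M['m00']),'z',z,np.round(r[0],1),np.round(r[1],1),round(r[2],1))
print('shutter');comps(cv2.inRange(hsv,(0,0,170),(180,70,255)),44,'top',200,4000,(230,180,440,315))
print('black');comps(cv2.inRange(hsv,(0,0,0),(180,255,48)),62,'top',80,2000,(230,180,440,315))
print('gate');comps(255-cv2.inRange(hsv,(65,70,0),(95,255,255)),52,'top',2000,9000,(230,180,440,315))
s=cv2.imread("pics/scene0.png");hs=cv2.cvtColor(s,cv2.COLOR_BGR2HSV)
print('black');comps(cv2.inRange(hs,(0,0,0),(180,255,48)),62,'scene',80,2000,(265,100,430,290))
a=cv2.resize(im[180:315,230:440],None,fx=3.7,fy=3.7,interpolation=cv2.INTER_CUBIC);cv2.imwrite("pics/c1.png",a)
print(ray('top',[[157,208],[345,154],[495,195]],35))
E
```

```text
shutter
top (401.40488573680057, 281.4342001576044) z 44 [ 439.3 -183.9] [141.5  75.3] 10.6
top (270.0239482200647, 230.7626213592233) z 44 [559.9 143.2] [141.  75.] 11.7
black
top (275.54581475978205, 265.0896483407627) z 62 [451.4 119. ] [51.1 51.1] 19.2
gate
top (396.0708932031735, 256.88018719608056) z 52 [ 477.4 -173.3] [243.9 118.6] 10.8
top (270.2686052421404, 238.14593770420387) z 52 [522.1 136.1] [244.9 120. ] 11.5
black
scene (353.65902140672785, 245.6340468909276) z 62 [597.9 150.8] [56.3 37. ] 11.4
scene (391.51267056530213, 211.41455490578295) z 62 [468.3 131.1] [45.1 52.1] 8.5
scene (315.22513089005236, 136.05061082024432) z 62 [ 477.  -174.9] [58.6 45.3] 4.4
[[ 591.8844335   427.53001521   35.        ]
 [ 737.74458613  -48.24264588   35.        ]
 [ 635.23117443 -433.72070914   35.        ]]
```

View pics/c1.png

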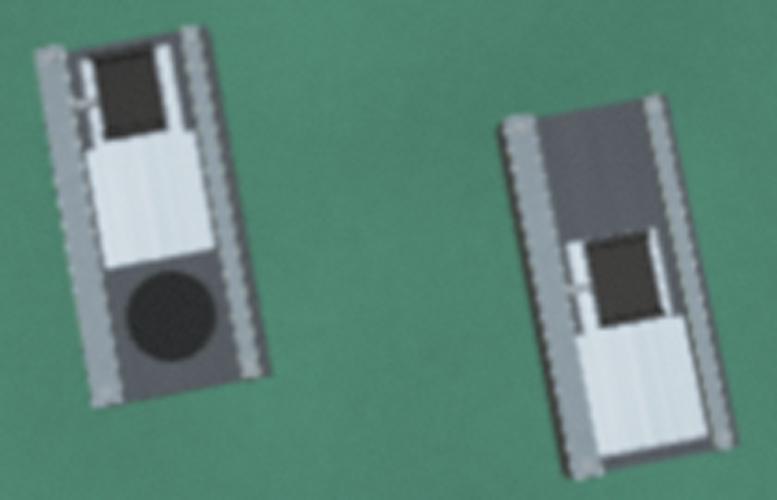

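The crop shows both rests clearly. Rest a's middle is at about crop (624,279), or (398.7,255.4) in the picture. Rest b's is at about (131,92), or (265.4,204.9). The fingers will go in between the ribs.

```bash
cat >> h.py <<'E'
th={'a':np.radians(10.7),'b':np.radians(11.6)}
def totool(d): # world vec -> tool units
    w,x,y,z=ctrl.sense()["ee_rot"]
    from scipy.spatial.transform import Rotation as R
    return R.from_quat([x,y,z,w]).inv().apply(d)/120
E
python3 - <<'E'
from h import *
for z in(58,62,66): print(z,ray('top',[[398.65,255.4],[265.4,204.9]],z).round(1).tolist(), ray('scene',[[315.2,136],[353.7,245.6]],z).round(1).tolist())
# from gate middles: rest a ~ gate local x 0, rest b ~ +70+?
for g,c,s in(('a',(477.4,-173.3),(439.3,-183.9)),('b',(522.1,136.1),(559.9,143.2))):
    u=np.array([np.cos(th[g]),np.sin(th[g])]);print(g,'gate/shutter rect centre',c,s,'local x of shutter blob',(np.array(s)-c)@u)
E
```

```text
58 [[478.1, -178.8, 58.0], [599.2, 149.1, 58.0]] [[476.5, -178.2, 58.0], [596.6, 150.7, 58.0]]
62 [[477.9, -178.2, 62.0], [598.6, 148.6, 62.0]] [[478.8, -175.1, 62.0], [598.2, 152.1, 62.0]]
66 [[477.6, -177.6, 66.0], [597.9, 148.2, 66.0]] [[481.0, -171.9, 66.0], [599.7, 153.5, 66.0]]
a gate/shutter rect centre (477.4, -173.3) (439.3, -183.9) local x of shutter blob -39.405613671398825
b gate/shutter rect centre (522.1, 136.1) (559.9, 143.2) local x of shutter blob 38.45559767499151
```

Call:
arm_command(
  increments=[
    {"dr":[0,0,-0.19],"offset":[0,0,0],"hand":-1},
    {"dr":[0,0,-0.19],"offset":[0,0,0],"hand":-1},
    {"dr":[0,0,-0.145],"offset":[0,0,0],"hand":-1},
  ],
)

```text
time_s: 0.4
eef_pos: [114.9, 512.1, 230.9]
ee_rot: [-0.0, -0.098, 0.995, -0.0]
force: [-0.7, -0.2, -0.2]
grip_width: 0.513
grip_force: 0.0
```

Call:
arm_command(
  increments=[
    {"dr":[0,0,0],"offset":[-0.116,-0.389,0],"hand":-1},
    {"dr":[0,0,0],"offset":[-0.116,-0.389,0],"hand":-1},
    {"dr":[0,0,0],"offset":[-0.116,-0.389,0],"hand":-1},
    {"dr":[0,0,0],"offset":[-0.116,-0.389,0],"hand":-1},
    {"dr":[0,0,0],"offset":[-0.116,-0.389,0],"hand":-1},
    {"dr":[0,0,0],"offset":[-0.116,-0.389,0],"hand":-1},
    {"dr":[0,0,0],"offset":[-0.116,-0.389,0],"hand":-1},
    {"dr":[0,0,0],"offset":[-0.116,-0.389,0],"hand":-1},
  ],
)

```text
time_s: 1.2
eef_pos: [295.6, 165.1, 231.3]
ee_rot: [0.0, -0.096, 0.995, 0.0]
force: [1.8, 0.8, 0.6]
grip_width: -0.002
grip_force: 0.0
```

Call:
arm_command(
  increments=[
    {"dr":[0,0,0],"offset":[-0.116,-0.389,0],"hand":-1},
    {"dr":[0,0,0],"offset":[-0.116,-0.389,0],"hand":-1},
    {"dr":[0,0,0],"offset":[-0.116,-0.389,0],"hand":-1},
    {"dr":[0,0,0],"offset":[-0.116,-0.389,0],"hand":-1},
    {"dr":[0,0,0],"offset":[-0.116,-0.389,0],"hand":-1},
    {"dr":[0,0,0],"offset":[-0.116,-0.389,0],"hand":-1},
    {"dr":[0,0,0],"offset":[-0.116,-0.389,0],"hand":-1},
    {"dr":[0,0,0],"offset":[0,0,0],"hand":-1},
  ],
)

```text
time_s: 2.0
eef_pos: [454.5, -139.5, 230.2]
ee_rot: [-0.0, -0.094, 0.996, -0.0]
force: [-1.0, 0.9, -0.1]
grip_width: 0.002
grip_force: 0.0
```

```bash
python3 - <<'E'
from h import *
s=ctrl.sense();p=s["eef_pos"];print(p,s["ee_rot"],s["grip_width"],s["force"],totool(np.array([478,-177,90])-p).round(3))
E
```

```text
[ 454.47462156 -139.51832705  230.22329201] [-4.59310615e-04 -9.35065327e-02  9.95618560e-01 -3.10622186e-05] 0.0024196784911426753 [-1.00085568  0.8693238  -0.08527763] [-0.136 -0.343  1.168]
```

Call:
arm_command(
  increments=[
    {"dr":[0,0,0],"offset":[-0.136,-0.343,0],"hand":-1},
    {"dr":[0,0,0],"offset":[0,0,0.4],"hand":-1},
    {"dr":[0,0,0],"offset":[0,0,0.4],"hand":-1},
    {"dr":[0,0,0],"offset":[0,0,0.3],"hand":-1},
    {"dr":[0,0,0],"offset":[0,0,0.068],"hand":-1},
    {"dr":[0,0,0],"offset":[0,0,0],"hand":-1},
  ],
)

```text
time_s: 2.6
eef_pos: [476.9, -172.2, 91.0]
ee_rot: [-0.001, -0.096, 0.995, 0.001]
force: [-0.3, -0.9, -0.3]
grip_width: 0.001
grip_force: 0.0
```

```bash
python3 - <<'E'
from h import *
s=ctrl.sense();p=s["eef_pos"];print(p,s["ee_rot"],s["force"],totool(np.array([478,-177,90])-p).round(3))
im=cv2.cvtColor(ctrl.capture("scene"),cv2.COLOR_RGB2BGR)
cv2.imwrite("pics/s1.png",cv2.resize(im[60:200,240:400],None,fx=4,fy=4,interpolation=cv2.INTER_CUBIC))
E
```

```text
[ 476.91395608 -172.22995846   91.00746197] [-6.42881538e-04 -9.57860794e-02  9.95401598e-01  5.21657899e-04] [-0.279093   -0.94393926 -0.34762266] [-0.001 -0.041  0.008]
```

View pics/s1.png

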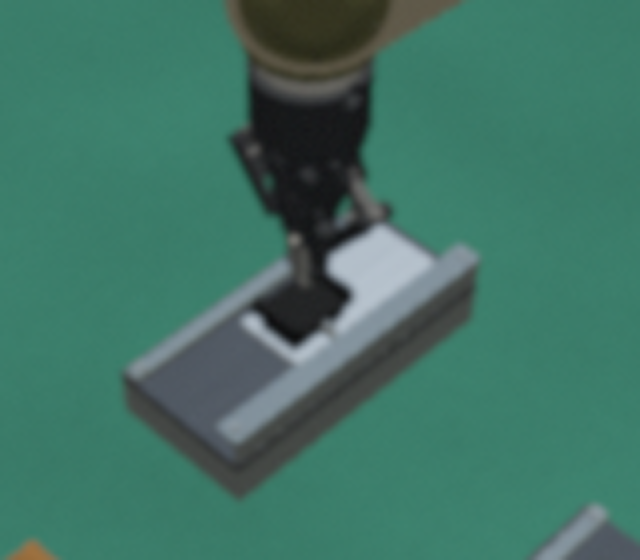

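The fingers stand over rest a. I'll go down to the rest.

Call:
arm_command(
  increments=[
    {"dr":[0,0,0],"offset":[0,-0.03,0.12],"hand":-1},
    {"dr":[0,0,0],"offset":[0,0,0.08],"hand":-1},
    {"dr":[0,0,0],"offset":[0,0,0.02],"hand":-1},
    {"dr":[0,0,0],"offset":[0,0,0],"hand":-1},
  ],
)

```text
time_s: 3.05
eef_pos: [478.0, -176.2, 65.3]
ee_rot: [0.0, -0.096, 0.995, -0.0]
force: [-0.2, -0.4, 0.7]
grip_width: -0.005
grip_force: 0.0
```

Call:
arm_command(
  increments=[
    {"dr":[0,0,0],"offset":[0,0,0.02],"hand":-1},
    {"dr":[0,0,0],"offset":[0,0,0.02],"hand":-1},
    {"dr":[0,0,0],"offset":[0,0,0],"hand":-1},
  ],
)

```text
time_s: 3.35
eef_pos: [478.2, -176.4, 60.3]
ee_rot: [0.001, -0.096, 0.995, -0.0]
force: [0.5, 0.2, 4.4]
grip_width: 0.002
grip_force: 2.1
```

Contact with the floor of the rest is 4.4 N, as expected. I'll press further down.

Call:
arm_command(
  increments=[
    {"dr":[0,0,0],"offset":[0,0,0.02],"hand":-1},
    {"dr":[0,0,0],"offset":[0,0,0.02],"hand":-1},
    {"dr":[0,0,0],"offset":[0,0,0.01],"hand":-1},
    {"dr":[0,0,0],"offset":[0,0,0],"hand":-1},
  ],
)

```text
time_s: 3.75
eef_pos: [478.2, -176.4, 54.5]
ee_rot: [0.001, -0.096, 0.995, -0.0]
force: [-0.7, 0.8, 6.3]
grip_width: 0.002
grip_force: 3.6
```

Call:
arm_command(
  increments=[
    {"dr":[0,0,0],"offset":[0,0,0.008],"hand":-1},
    {"dr":[0,0,0],"offset":[-0.05,0,0],"hand":-1},
    {"dr":[0,0,0],"offset":[-0.05,0,0],"hand":-1},
    {"dr":[0,0,0],"offset":[-0.05,0,0],"hand":-1},
    {"dr":[0,0,0],"offset":[-0.05,0,0],"hand":-1},
    {"dr":[0,0,0],"offset":[-0.05,0,0],"hand":-1},
    {"dr":[0,0,0],"offset":[0,0,0],"hand":-1},
  ],
)

```text
time_s: 4.45
eef_pos: [508.3, -170.6, 53.7]
ee_rot: [0.001, -0.096, 0.995, -0.001]
force: [1.1, 1.3, 7.3]
grip_width: -0.001
grip_force: 3.8
```

Call:
arm_command(
  increments=[
    {"dr":[0,0,0],"offset":[-0.05,0,0],"hand":-1},
    {"dr":[0,0,0],"offset":[-0.05,0,0],"hand":-1},
    {"dr":[0,0,0],"offset":[-0.05,0,0],"hand":-1},
    {"dr":[0,0,0],"offset":[-0.05,0,0],"hand":-1},
    {"dr":[0,0,0],"offset":[-0.05,0,0],"hand":-1},
  ],
)

```text
time_s: 4.95
eef_pos: [537.0, -165.1, 53.7]
ee_rot: [0.0, -0.096, 0.995, -0.0]
force: [-3.0, -0.6, 7.9]
grip_width: 0.003
grip_force: 3.8
```

```bash
python3 - <<'E'
from h import *
s=ctrl.sense();print(s["eef_pos"],s["force"])
im=cv2.cvtColor(ctrl.capture("scene"),cv2.COLOR_RGB2BGR)
cv2.imwrite("pics/s2.png",cv2.resize(im[60:200,240:400],None,fx=4,fy=4,interpolation=cv2.INTER_CUBIC))
E
```

```text
[ 537.0485313  -165.08875798   53.65323889] [-2.99279797 -0.57359332  7.89114188]
```

View pics/s2.png

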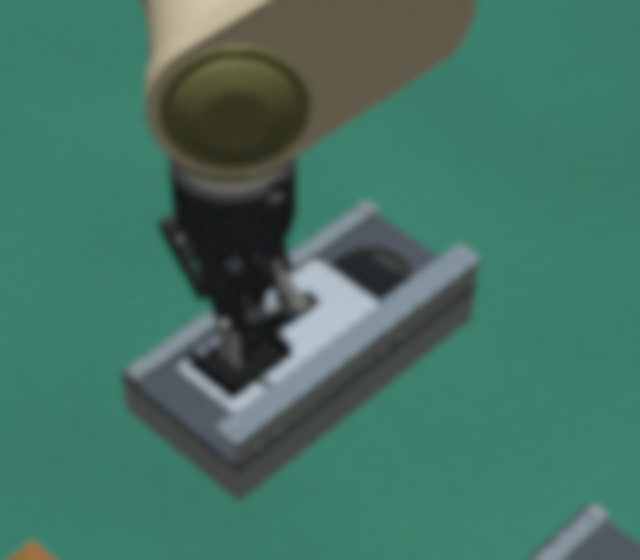

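The shutter is following and the port is opening. I'll creep on in small steps, watching the force along the slide.

Call:
arm_command(
  increments=[
    {"dr":[0,0,0],"offset":[-0.03,0,0],"hand":-1},
    {"dr":[0,0,0],"offset":[-0.03,0,0],"hand":-1},
    {"dr":[0,0,0],"offset":[-0.02,0,0],"hand":-1},
  ],
)

```text
time_s: 5.3
eef_pos: [546.5, -163.3, 53.7]
ee_rot: [0.0, -0.096, 0.995, -0.0]
force: [-2.8, 0.0, 7.2]
grip_width: 0.001
grip_force: 3.8
```

Call:
arm_command(
  increments=[
    {"dr":[0,0,0],"offset":[-0.02,0,0],"hand":-1},
    {"dr":[0,0,0],"offset":[-0.02,0,0],"hand":-1},
  ],
)

```text
time_s: 5.5
eef_pos: [551.1, -162.4, 53.7]
ee_rot: [0.0, -0.096, 0.995, -0.0]
force: [-2.1, -0.8, 6.9]
grip_width: 0.002
grip_force: 3.8
```

Call:
arm_command(
  increments=[
    {"dr":[0,0,0],"offset":[-0.02,0,0],"hand":-1},
    {"dr":[0,0,0],"offset":[-0.02,0,0],"hand":-1},
  ],
)

```text
time_s: 5.7
eef_pos: [554.9, -161.6, 53.6]
ee_rot: [-0.001, -0.096, 0.995, -0.0]
force: [-7.9, -1.5, 10.2]
grip_width: -0.001
grip_force: 5.1
```

Call:
arm_command(
  increments=[
    {"dr":[0,0,0],"offset":[-0.015,0,0],"hand":-1},
  ],
)

```text
time_s: 5.8
eef_pos: [556.6, -161.2, 53.6]
ee_rot: [-0.001, -0.096, 0.995, -0.0]
force: [-7.0, -1.9, 9.7]
grip_width: 0.005
grip_force: 5.0
```

Call:
arm_command(
  increments=[
    {"dr":[0,0,0],"offset":[0,0,0],"hand":-1},
  ],
)

```text
time_s: 5.9
eef_pos: [556.7, -161.2, 53.6]
ee_rot: [-0.001, -0.096, 0.995, -0.0]
force: [-6.5, -1.1, 10.1]
grip_width: 0.003
grip_force: 4.8
```

The force rose to 7 N but the tip still moves, so it may be slipping on the rest against the stop. I'll continue until the rib bears.

Call:
arm_command(
  increments=[
    {"dr":[0,0,0],"offset":[-0.02,0,0],"hand":-1},
    {"dr":[0,0,0],"offset":[-0.02,0,0],"hand":-1},
  ],
)

```text
time_s: 6.1
eef_pos: [561.2, -160.3, 53.6]
ee_rot: [-0.001, -0.096, 0.995, -0.0]
force: [-7.6, -1.3, 9.9]
grip_width: 0.003
grip_force: 4.9
```

Call:
arm_command(
  increments=[
    {"dr":[0,0,0],"offset":[-0.02,0,0],"hand":-1},
  ],
)

```text
time_s: 6.2
eef_pos: [563.6, -159.8, 53.5]
ee_rot: [-0.001, -0.096, 0.995, -0.0]
force: [-7.3, -1.4, 9.7]
grip_width: 0.002
grip_force: 4.9
```

Call:
arm_command(
  increments=[
    {"dr":[0,0,0],"offset":[-0.02,0,0],"hand":-1},
  ],
)

```text
time_s: 6.3
eef_pos: [565.0, -159.4, 53.3]
ee_rot: [-0.003, -0.096, 0.995, 0.0]
force: [-17.9, -5.5, 13.9]
grip_width: 0.001
grip_force: 12.2
```

The force climbed steeply to 18 N, so the rib is bearing and the shutter is at its stop. I'll lift straight up.

Call:
arm_command(
  increments=[
    {"dr":[0,0,0],"offset":[0,0,-0.04],"hand":-1},
    {"dr":[0,0,0],"offset":[0,0,-0.06],"hand":-1},
    {"dr":[0,0,0],"offset":[0,0,-0.2],"hand":-1},
    {"dr":[0,0,0],"offset":[0,0,-0.4],"hand":-1},
    {"dr":[0,0,0],"offset":[0,0.2,-0.3],"hand":-1},
    {"dr":[0,0,0],"offset":[0,0.4,0],"hand":-1},
    {"dr":[0,0,0],"offset":[0,0.4,0],"hand":-1},
    {"dr":[0,0,0],"offset":[0,0,0],"hand":-1},
  ],
)

```text
time_s: 7.1
eef_pos: [542.7, -36.6, 173.2]
ee_rot: [-0.0, -0.098, 0.995, 0.001]
force: [0.1, -0.9, -0.0]
grip_width: -0.001
grip_force: 0.0
```

```bash
python3 - <<'E'
from h import *
s=ctrl.sense();p=s["eef_pos"];print(p,s["force"],totool(np.array([598.5,150,90])-p).round(3))
im=cv2.cvtColor(ctrl.capture("top"),cv2.COLOR_RGB2BGR)
cv2.imwrite("pics/t2.png",cv2.resize(im[180:315,330:450],None,fx=4.4,fy=4.4,interpolation=cv2.INTER_CUBIC))
im=cv2.cvtColor(ctrl.capture("scene"),cv2.COLOR_RGB2BGR); cv2.imwrite("pics/s3.png",cv2.resize(im[60:200,240:400],None,fx=4,fy=4,interpolation=cv2.INTER_CUBIC))
E
```

```text
[542.68615994 -36.63662975 173.15145059] [ 0.08921035 -0.91355618 -0.01287634] [-0.76   1.434  0.694]
```

View pics/s3.png

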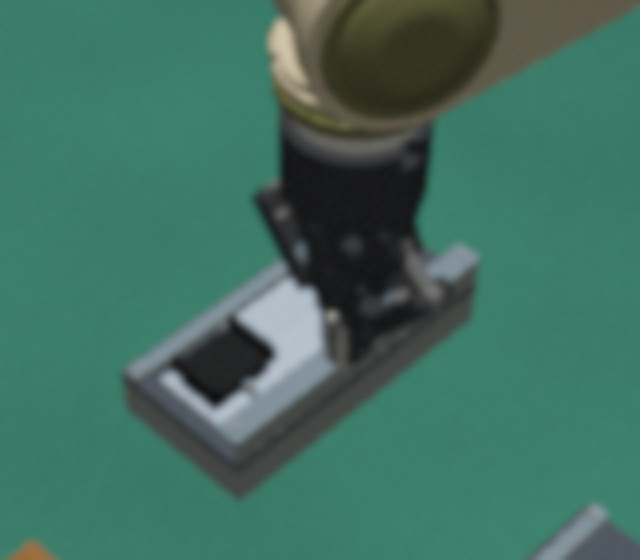

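Rest a is now near the gate's end, at crop (222,362). I'll check by touch that it is up: contact should come at 62 mm, against 57 mm if it is half down.

Call:
arm_command(
  increments=[
    {"dr":[0,0,0],"offset":[0.1,-0.39,0],"hand":-1},
    {"dr":[0,0,0],"offset":[0.005,-0.39,0],"hand":-1},
    {"dr":[0,0,0],"offset":[0.005,-0.27,0.1],"hand":-1},
    {"dr":[0,0,0],"offset":[0,0,0.4],"hand":-1},
    {"dr":[0,0,0],"offset":[0,0,0.27],"hand":-1},
    {"dr":[0,0,0],"offset":[0,0,0.06],"hand":-1},
    {"dr":[0,0,0],"offset":[0,0,0],"hand":-1},
  ],
)

```text
time_s: 7.9
eef_pos: [554.7, -168.1, 73.0]
ee_rot: [-0.001, -0.095, 0.995, 0.0]
force: [-0.2, -0.2, 0.7]
grip_width: 0.003
grip_force: 0.0
```

Call:
arm_command(
  increments=[
    {"dr":[0,0,0],"offset":[0,0.04,0.06],"hand":-1},
    {"dr":[0,0,0],"offset":[0,0,0.02],"hand":-1},
    {"dr":[0,0,0],"offset":[0,0,0.008],"hand":-1},
    {"dr":[0,0,0],"offset":[0,0,0],"hand":-1},
  ],
)

```text
time_s: 8.3
eef_pos: [554.3, -162.7, 63.4]
ee_rot: [0.0, -0.096, 0.995, -0.0]
force: [-0.6, 0.3, 0.1]
grip_width: -0.001
grip_force: 0.0
```

Call:
arm_command(
  increments=[
    {"dr":[0,0,0],"offset":[0,0,0.01],"hand":-1},
    {"dr":[0,0,0],"offset":[0,0,0.01],"hand":-1},
    {"dr":[0,0,0],"offset":[0,0,0],"hand":-1},
  ],
)

```text
time_s: 8.6
eef_pos: [554.4, -162.8, 60.9]
ee_rot: [0.0, -0.096, 0.995, -0.0]
force: [0.1, 0.2, 4.5]
grip_width: -0.005
grip_force: 2.3
```

Contact came at 62 mm with 4.5 N, so gate a is open and latched. On to gate b.

Call:
arm_command(
  increments=[
    {"dr":[0,0,0],"offset":[0,0,-0.2],"hand":-1},
    {"dr":[0,0,-0.014],"offset":[0,0,-0.38],"hand":-1},
    {"dr":[0,0,0],"offset":[-0.122,0.356,0],"hand":-1},
    {"dr":[0,0,0],"offset":[-0.122,0.356,0],"hand":-1},
    {"dr":[0,0,0],"offset":[-0.122,0.356,0],"hand":-1},
    {"dr":[0,0,0],"offset":[-0.122,0.356,0],"hand":-1},
    {"dr":[0,0,0],"offset":[-0.122,0.356,0],"hand":-1},
    {"dr":[0,0,0],"offset":[-0.122,0.356,0],"hand":-1},
  ],
)

```text
time_s: 9.4
eef_pos: [588.3, 108.0, 129.8]
ee_rot: [-0.0, -0.101, 0.995, 0.0]
force: [0.9, -0.3, 0.3]
grip_width: 0.002
grip_force: 0.0
```

Call:
arm_command(
  increments=[
    {"dr":[0,0,0],"offset":[-0.122,0.356,0],"hand":-1},
    {"dr":[0,0,0],"offset":[0,0,0],"hand":-1},
    {"dr":[0,0,0],"offset":[0,0,0],"hand":-1},
  ],
)

```text
time_s: 9.7
eef_pos: [594.0, 151.5, 129.5]
ee_rot: [-0.0, -0.102, 0.995, -0.0]
force: [0.3, -0.1, -0.1]
grip_width: 0.004
grip_force: 0.0
```

```bash
python3 - <<'E'
from h import *
s=ctrl.sense();p=s["eef_pos"];print(p,s["ee_rot"],s["force"],totool(np.array([598.5,150,70])-p).round(3))
E
```

```text
[593.97556165 151.46566034 129.54544492] [-3.70556901e-04 -1.01940261e-01  9.94790447e-01 -1.13210658e-04] [ 0.30358084 -0.13383062 -0.06043886] [-0.035 -0.02   0.496]
```

Call:
arm_command(
  increments=[
    {"dr":[0,0,0],"offset":[-0.035,-0.02,0.3],"hand":-1},
    {"dr":[0,0,0],"offset":[0,0,0.15],"hand":-1},
    {"dr":[0,0,0],"offset":[0,0,0.046],"hand":-1},
    {"dr":[0,0,0],"offset":[0,0,0.04],"hand":-1},
    {"dr":[0,0,0],"offset":[0,0,0],"hand":-1},
  ],
)

```text
time_s: 10.2
eef_pos: [599.1, 148.8, 66.1]
ee_rot: [0.0, -0.101, 0.995, -0.0]
force: [-0.1, -0.2, -0.1]
grip_width: -0.007
grip_force: 0.0
```

Call:
arm_command(
  increments=[
    {"dr":[0,0,0],"offset":[0,0,0.02],"hand":-1},
    {"dr":[0,0,0],"offset":[0,0,0.02],"hand":-1},
    {"dr":[0,0,0],"offset":[0,0,0],"hand":-1},
  ],
)

```text
time_s: 10.5
eef_pos: [599.3, 149.3, 61.5]
ee_rot: [0.001, -0.101, 0.995, -0.0]
force: [0.4, -0.7, 3.8]
grip_width: 0.004
grip_force: 1.8
```

Call:
arm_command(
  increments=[
    {"dr":[0,0,0],"offset":[0,0,0.02],"hand":-1},
    {"dr":[0,0,0],"offset":[0,0,0.02],"hand":-1},
    {"dr":[0,0,0],"offset":[0,0,0.02],"hand":-1},
    {"dr":[0,0,0],"offset":[0,0,0.008],"hand":-1},
    {"dr":[0,0,0],"offset":[0,0,0],"hand":-1},
  ],
)

```text
time_s: 11.0
eef_pos: [599.4, 149.3, 53.4]
ee_rot: [0.001, -0.101, 0.995, -0.0]
force: [-0.9, -1.0, 7.7]
grip_width: 0.002
grip_force: 3.9
```

Pressed down. Now sliding along tool +x, which is gate -x.

Call:
arm_command(
  increments=[
    {"dr":[0,0,0],"offset":[0.05,0,0],"hand":-1},
    {"dr":[0,0,0],"offset":[0.05,0,0],"hand":-1},
    {"dr":[0,0,0],"offset":[0.05,0,0],"hand":-1},
    {"dr":[0,0,0],"offset":[0.05,0,0],"hand":-1},
    {"dr":[0,0,0],"offset":[0.05,0,0],"hand":-1},
    {"dr":[0,0,0],"offset":[0.05,0,0],"hand":-1},
  ],
)

```text
time_s: 11.6
eef_pos: [564.7, 142.3, 53.9]
ee_rot: [0.002, -0.101, 0.995, 0.0]
force: [2.3, 0.3, 8.4]
grip_width: 0.001
grip_force: 3.7
```

Call:
arm_command(
  increments=[
    {"dr":[0,0,0],"offset":[0.05,0,0],"hand":-1},
    {"dr":[0,0,0],"offset":[0.05,0,0],"hand":-1},
    {"dr":[0,0,0],"offset":[0.05,0,0],"hand":-1},
    {"dr":[0,0,0],"offset":[0.05,0,0],"hand":-1},
    {"dr":[0,0,0],"offset":[0.03,0,0],"hand":-1},
  ],
)

```text
time_s: 12.1
eef_pos: [537.5, 136.7, 53.8]
ee_rot: [0.002, -0.101, 0.995, 0.0]
force: [2.4, 0.1, 8.3]
grip_width: -0.001
grip_force: 3.8
```

Call:
arm_command(
  increments=[
    {"dr":[0,0,0],"offset":[0.02,0,0],"hand":-1},
    {"dr":[0,0,0],"offset":[0.02,0,0],"hand":-1},
  ],
)

```text
time_s: 12.3
eef_pos: [533.0, 135.8, 53.8]
ee_rot: [0.002, -0.101, 0.995, 0.0]
force: [1.7, 0.6, 7.3]
grip_width: 0.001
grip_force: 3.8
```

Call:
arm_command(
  increments=[
    {"dr":[0,0,0],"offset":[0.02,0,0],"hand":-1},
    {"dr":[0,0,0],"offset":[0.02,0,0],"hand":-1},
  ],
)

```text
time_s: 12.5
eef_pos: [528.3, 134.9, 53.8]
ee_rot: [0.002, -0.101, 0.995, 0.0]
force: [1.4, 1.4, 6.8]
grip_width: -0.004
grip_force: 3.8
```

Travel is 72 mm so far, with drag only.

Call:
arm_command(
  increments=[
    {"dr":[0,0,0],"offset":[0.02,0,0],"hand":-1},
    {"dr":[0,0,0],"offset":[0.02,0,0],"hand":-1},
  ],
)

```text
time_s: 12.7
eef_pos: [524.2, 133.9, 53.9]
ee_rot: [0.003, -0.101, 0.995, 0.0]
force: [4.3, 0.2, 6.4]
grip_width: -0.001
grip_force: 2.9
```

Call:
arm_command(
  increments=[
    {"dr":[0,0,0],"offset":[0.02,0,0],"hand":-1},
    {"dr":[0,0,0],"offset":[0.02,0,0],"hand":-1},
  ],
)

```text
time_s: 12.9
eef_pos: [519.5, 132.9, 53.8]
ee_rot: [0.003, -0.101, 0.995, -0.0]
force: [5.3, 0.1, 6.6]
grip_width: -0.0
grip_force: 2.9
```

Call:
arm_command(
  increments=[
    {"dr":[0,0,0],"offset":[0.02,0,0],"hand":-1},
    {"dr":[0,0,0],"offset":[0.02,0,0],"hand":-1},
  ],
)

```text
time_s: 13.1
eef_pos: [514.8, 131.9, 53.8]
ee_rot: [0.003, -0.101, 0.995, -0.0]
force: [4.9, 1.0, 6.0]
grip_width: 0.001
grip_force: 2.9
```

Call:
arm_command(
  increments=[
    {"dr":[0,0,0],"offset":[0.02,0,0],"hand":-1},
  ],
)

```text
time_s: 13.2
eef_pos: [513.6, 131.8, 54.1]
ee_rot: [0.004, -0.101, 0.995, 0.0]
force: [15.2, 5.7, 0.5]
grip_width: 0.005
grip_force: 8.2
```

Call:
arm_command(
  increments=[
    {"dr":[0,0,0],"offset":[0.015,0,0],"hand":-1},
  ],
)

```text
time_s: 13.3
eef_pos: [513.2, 131.8, 54.3]
ee_rot: [0.006, -0.101, 0.995, 0.001]
force: [21.1, 9.2, -2.9]
grip_width: -0.001
grip_force: 10.9
```

The rib bears at 21 N with the shutter at its stop. I'll lift, then check by touch at the middle of the rest, 12 mm back.

Call:
arm_command(
  increments=[
    {"dr":[0,0,0],"offset":[0,0,-0.04],"hand":-1},
    {"dr":[0,0,0],"offset":[0,0,-0.06],"hand":-1},
    {"dr":[0,0,0],"offset":[0,0,-0.1],"hand":-1},
    {"dr":[0,0,0],"offset":[-0.11,0,0],"hand":-1},
    {"dr":[0,0,0],"offset":[0,0,0.08],"hand":-1},
    {"dr":[0,0,0],"offset":[0,0,0.03],"hand":-1},
    {"dr":[0,0,0],"offset":[0,0,0],"hand":-1},
  ],
)

```text
time_s: 14.0
eef_pos: [520.9, 133.6, 62.4]
ee_rot: [-0.001, -0.101, 0.995, 0.0]
force: [-0.1, -0.0, 0.5]
grip_width: -0.001
grip_force: 0.0
```

Call:
arm_command(
  increments=[
    {"dr":[0,0,0],"offset":[0,0,0.01],"hand":-1},
    {"dr":[0,0,0],"offset":[0,0,0],"hand":-1},
  ],
)

```text
time_s: 14.2
eef_pos: [521.5, 133.5, 62.2]
ee_rot: [-0.0, -0.101, 0.995, 0.0]
force: [0.5, 0.0, 0.4]
grip_width: -0.001
grip_force: 0.0
```

Call:
arm_command(
  increments=[
    {"dr":[0,0,0],"offset":[0,0,0.01],"hand":-1},
    {"dr":[0,0,0],"offset":[0,0,0],"hand":-1},
  ],
)

```text
time_s: 14.4
eef_pos: [521.7, 133.5, 61.3]
ee_rot: [-0.0, -0.101, 0.995, -0.0]
force: [-1.5, -0.7, 3.8]
grip_width: -0.001
grip_force: 1.9
```

Rest b is up and latched too. I'll retreat well clear and take a last look.

Call:
arm_command(
  increments=[
    {"dr":[0,0,0],"offset":[0,0,-0.2],"hand":-1},
    {"dr":[0,0,0],"offset":[0,0,-0.4],"hand":-1},
    {"dr":[0,0,0],"offset":[0,0,-0.4],"hand":-1},
    {"dr":[0,0,0],"offset":[0.4,0,0],"hand":-1},
    {"dr":[0,0,0],"offset":[0.4,0,0],"hand":-1},
    {"dr":[0,0,0],"offset":[0.4,0,0],"hand":-1},
    {"dr":[0,0,0],"offset":[0,0,0],"hand":-1},
    {"dr":[0,0,0],"offset":[0,0,0],"hand":-1},
  ],
)

```text
time_s: 15.2
eef_pos: [380.8, 104.5, 181.6]
ee_rot: [0.001, -0.101, 0.995, -0.0]
force: [0.6, -1.3, 0.6]
grip_width: 0.0
grip_force: 0.0
```

```bash
python3 - <<'E'
from h import *
print(ctrl.sense()["force"])
cv2.imwrite("pics/end.png",cv2.cvtColor(ctrl.capture("top"),cv2.COLOR_RGB2BGR))
E
```

```text
[ 0.64351003 -1.34507969  0.61393566]
```

View pics/end.png

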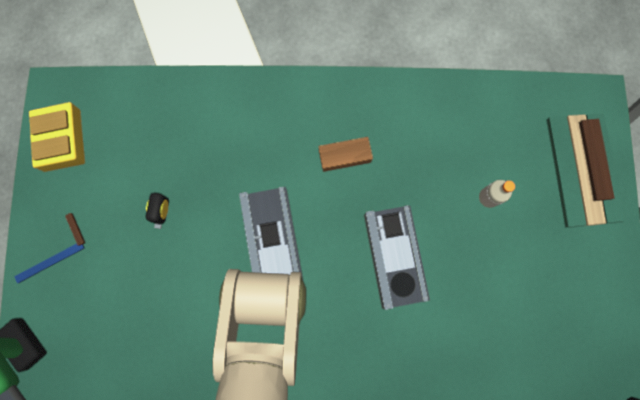

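Gate a's port is open at (402,285). Gate b's shutter has moved down over its port, with the rest at (269,234). The bottle, offcut and tape measure have not moved.

```bash
python3 -c "
from rig import ctrl
print(ctrl.finish_job())"
```

```text
the job is handed in; nothing more can be done
None
```

Gate a was opened and latched first, then gate b was shut and latched. Touch confirmed both rests are up, the bottle, offcut and tape measure look unmoved, and the job is handed in at about 15 s; no verdict came back.

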